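Lock the flask clamp with the hanging square key

TASK

Lift the square-ended T-key off its fork on the rack and lower its end into the square socket on top of the flask clamp, turning it as needed until it drops fully home, and let go of it. Then swing its crossbar clockwise (seen from above) until the clamp reaches its stop, and leave the key standing in the socket, released. Leave the round-ended tamper hanging on the rack and do not disturb the other things on the bench.

Things in the scene. Friction and masses are not known exactly. Their poses are not given: they have to be found in the camera images.
- key: Steel T-key hanging upright on either fork. Crossbar 110 mm long (own y), 14 thick (x), 16 tall, centred on the shank, 90 to 106 mm above the origin. Square shank 14 x 14 mm, sides along own x and y, down to the origin; its lowest 5 mm taper to 9 x 9. Origin: centre of the lower end; z up to the crossbar. About 0.3 kg.
- tamper: Steel T-shaped tamper hanging on the other fork; the same crossbar at the same height, but a thin round shank (12 mm) ending in a round foot 26 mm across and 14 mm thick. Origin: centre of the lower end. Stays where it hangs.
- rack: Grey base 110 x 270 x 12 mm, fixed; two forks at own y = -75 and +75 mm. Each fork: two 7 mm rods 72 mm apart, on posts at x = +50; a crossbar lies across them along the rack's y at x = 0, underside 143.5 mm above the bench. Rods turn up 16 mm in front (-x), 13 mm behind: to leave sideways, lift the key 120 mm (its end over all rods). Origin: on the bench, midway between the forks; z up.
- clamp: Flask clamp fixed to the bench: grey base 160 x 150 x 12 mm, a brass-coloured flask on it, two posts and a grey yoke on top (top at 74 mm), with the square socket head standing in the middle of the yoke. Origin: on the bench on the socket's axis; z up; the yoke runs along y.
- socket_mouth (a point): Centre of the mouth of the square hole in the turning steel head (40 x 40 mm), 114 mm above the bench; axes turn with the head, a small nose marks its -x side. Hole 16 x 16 mm, sides along these x and y, 34 mm deep, chamfered 3 mm (22 mm at the mouth). The key enters any of four ways, square within about 8 degrees; seated, its crossbar's underside is 170 mm above the bench.
- socket_floor (a point): Centre of the floor of the square hole, 80 mm above the bench; the key's lower end rests here when home.
- spindle (a joint): Turn of the socket head in rad: grows clockwise seen from above, starts at 0 to 0.35 (unlocked), stop at 1.4 (locked). Stays where it is left; turning takes about 0.15 N m. The key has about 9 degrees of play in the hole each way.
- cast: White stone tooth cast on a block, 60 x 66 x 33 mm; origin at the centre of its underside. Bystander.
- bowl: Small grey mixing bowl, 90 mm across, 50 mm high; origin at the centre of its underside. Bystander.
- pot: Amber jar with white cap, 56 mm across, 55 mm high; origin at the centre of its underside. Bystander.
- wax_knife: Wax knife lying flat, wooden handle 90 x 14 x 12 mm and thin blade, 165 mm long along its x; origin 75 mm from the handle's end. Bystander.
There are look-alikes about, which are no part of the job. Leave any red look-alike of the clamp alone.

How it is judged:
By the outcome, as a careful person would: the job done as asked, in the order asked, and still so for the second after the job is handed in, with the robot touching nothing.
It also fails if it takes over 61 s, if anything falls off the work surface, if the arm or the gripper's body presses on something with over 40 N, if the wrist force passes 120 N, or if a joint passes its speed limit or range.

ROBOT

A 7-joint arm with a two-finger parallel gripper is mounted at the origin on the work surface. World frame = base frame: x ahead of the robot, y to its left, z up, the work surface at z = 0. Lengths are in m, angles in rad, forces in N, time in s.
With the tool pointing down it reaches from about 0.35 to 0.9 m from the base axis. Payload 8.1 kg.
Tool frame: the origin (TCP) lies midway between the tips of the shut fingers; the grasp point (between the pads) lies 19 mm behind it (arm.hold_point_z is the distance from the TCP to the grasp point, in m); z points along the fingers, y is the direction in which the jaws open and shut (so a half turn about z gives the same grasp; the last joint's range is limited). The gripper opens to 92 mm and grips with 3 to 60 N. Pads are 19 mm wide; open, the fingers measure 130 mm over their backs; the gripper's body (75 mm by 190 mm) begins 47 mm behind the grasp point.
Start: joints at [-0.103, 0.434, 0.025, 1.573, -0.012, 1.134, -0.075], TCP at [0.625, -0, 0.227] pointing down, gripper open.
Joint ranges: [-2.62, 2.62], [-0.44, 2.09], [-1.27, 1.32], [0.08, 2.57], [-1.32, 4.46], [0.12, 2], [-2.74, 2.74]. Speed limits (rad/s): [2.22, 2.22, 3.01, 3.01, 3.14, 3.14, 3.14].

INTERFACE

Orientations are given as a rotation vector (axis times angle).
In Python, from cell import arm gives the robot as it stands.
- The arm moves only by the shell command python3 -m pendant 'ROWS' [FORCE]. ROWS is JSON, a list of rows, each a list of 3 entries, a list of its own where there are three numbers: the shift along the tool's x, y, z in m, then the turn, a rotation vector about the tool's x, y, z in degrees, then the finger opening in m, from 0 to 0.0918. A call has 1 to 10 rows; each row shifts and turns the commanded pose from where the row before left it, along the tool's axes as they then stand; what a row does not reach is not made up. A row lasts 1/8 s, in which the tool goes at most 62.5 mm and 10.7 degrees, less where a joint would pass 70% of its speed; a pose out of reach is approached as far as the arm can. A call with a gripper value outside its range is refused whole. The fingers move at their own pace and stop on an object; FORCE is the grip in N (left out, the last holds). Time passes only in rows, so rows that do not move let the fingers close. It gives the time, the measured TCP pose, the force and the opening at its end, in the units of the state.
- arm.observe(): the state, without advancing time (a new reading comes with each control period).
- arm.get_image(name): name is "scene" or "side" or "wrist"; returns (picture, depth): 420x560x3 uint8, red, green, blue; 420x560 float32, m along the optical axis (not along the pixel's ray), 0 where there is no reading.
- arm.camera_params(name): a dict with "fovy" (degrees; the focal length in pixels is half the picture's height over the tangent of half this angle, whatever the lens; pixels are square), "cx", "cy" (the principal point, pixels), "rvec" (rotation vector, rad) and "tvec" (3), from world to camera coordinates, as OpenCV has them; the wrist camera has in their place "mount" (4x4, takes a point from camera to tool coordinates, whose origin is the TCP and whose axes are the flange's). Camera axes: x right, y down, z forward; pixel columns grow to the right and rows downward; lengths in m; the calibration is good to about 2 mm. A picture is of the moment at which its call begins: read the wrist's pose just before it. camera_params takes no time and is no camera call.
- arm.sign_off(): hands the job in, once; it reports no verdict.
Trained networks look in the newest picture that a camera, given by its name, has taken for a name from the list of things; names that differ only in an ending like _2 or _b are one class to them, and where a whole thing is asked for, a point or a joint stands for the part that bears it (a point fixed in the world has none). Each returns a list of dicts, best first, with "conf" (0 to 1); they miss things now and then, are a little off and sometimes report something else, mostly with a low value. They report only what shows in the picture. A call takes as long as a camera call. They do not tell look-alikes from the thing itself.
- arm.look_for(camera, label): "rect" ([centre column, centre row, width, height] in pixels, round what is visible of it).
- arm.masks_of(camera, label): "pixels" (420x560 bool, what is visible of it) and "rect" ([centre column, centre row, width, height] in pixels, round what is visible of it).
The state is a dict: "clock": time; "joints": joint angles; "dq": joint speeds; "joint_efforts": joint torques, N m; "position": TCP position; "ee_rot": TCP orientation; "force": force on the tool from outside, world axes, zero at the start; "ft_torque": the same for the moment, N m; "width": opening from 0.0 (shut) to 1.0 (fully open).
Only numpy, scipy, OpenCV 4.12 (cv2) and the standard library are available. Lean on these libraries where they do the work, as an engineer would, in place of code of your own. Each camera call takes 0.05 s, during which the arm holds its last target.

## Working session

There is one attempt and no reset: what is moved stays moved. The work goes in short steps, Python scripts to look and compute and a shell command to move; the robot and the scene stay as the last step left them, time stands still between calls to the robot, and variables do not carry over. Pictures are saved under pics/ and viewed, and the job is handed in when it is done.

```bash
ls; mkdir -p pics
python3 - <<'E'
from cell import arm
import cv2,json
print(arm.observe())
for n in ("scene","side","wrist"):
    p,d=arm.get_image(n); cv2.imwrite(f"pics/{n}0.png",p[:,:,::-1]); print(n,arm.camera_params(n))
E
```

```text
pics
{'clock': 0.0, 'joints': array([-0.10263536,  0.4352254 ,  0.02496675,  1.57411282, -0.01162768,
        1.13398127, -0.07512622]), 'dq': array([ 0.00169725, -0.00032523, -0.00138974,  0.00111512,  0.001641  ,
        0.00051909,  0.0002935 ]), 'joint_efforts': array([ 3.89017032e-04, -6.67853522e+01,  9.84863900e-01, -3.14464223e+01,
       -6.05165795e-02,  4.27553023e-02,  1.12382318e-04]), 'position': array([ 6.24483654e-01, -2.28497403e-05,  2.25937299e-01]), 'ee_rot': array([-2.22078468e+00, -2.22063608e+00,  1.88042400e-03]), 'force': array([-0.10002984,  0.33805226,  0.92823188]), 'ft_torque': array([ 0.0017824 , -0.01783568,  0.03302935]), 'width': 0.9988987947664275}
scene {'fovy': 49.83613537975819, 'cx': 275.1091250826517, 'cy': 200.78732919171873, 'rvec': array([ 1.14139268,  2.38807308, -0.94617221]), 'tvec': array([ 0.31917381, -0.22078323,  1.43415178])}
side {'fovy': 52.71952374380566, 'cx': 282.1788582121736, 'cy': 211.1500808083786, 'rvec': array([ 0.66396787, -2.4901176 ,  1.34768124]), 'tvec': array([0.43812625, 0.24775511, 0.77501787])}
wrist {'fovy': 69.8937840093025, 'cx': 274.0542117057117, 'cy': 208.5292162329136, 'mount': array([[ 2.99788427e-04, -9.68193171e-01, -2.50203704e-01,
         6.73954430e-02],
       [ 9.99999398e-01,  2.61531627e-05,  1.09697390e-03,
        -4.64646378e-04],
       [-1.05553902e-03, -2.50203882e-01,  9.68192596e-01,
        -1.58701649e-01],
       [ 0.00000000e+00,  0.00000000e+00,  0.00000000e+00,
         1.00000000e+00]])}
```

View pics/scene0.png

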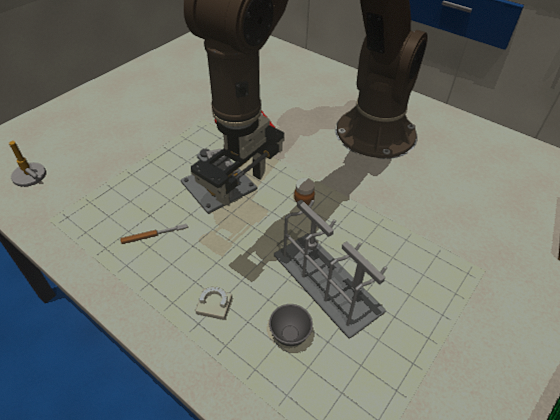

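View pics/side0.png

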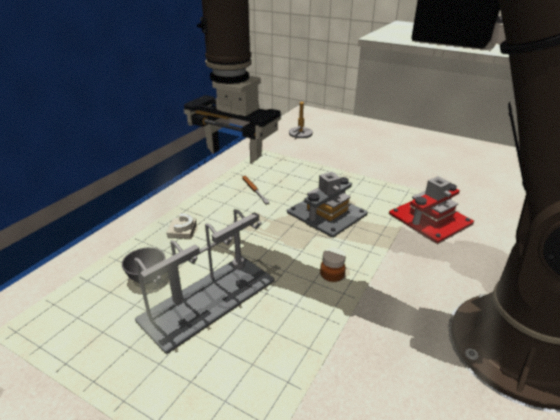

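View pics/wrist0.png

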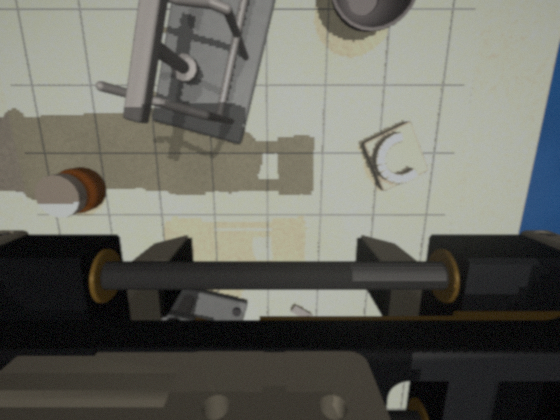

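Run:
```python
import cv2,numpy as np
a=cv2.imread("pics/scene0.png")[170:340,260:400]; b=cv2.imread("pics/side0.png")[200:350,120:290]
a=cv2.resize(a,None,fx=3.4,fy=3.4,interpolation=cv2.INTER_CUBIC)[:570];b=cv2.resize(b,None,fx=3.5,fy=3.5,interpolation=cv2.INTER_CUBIC)
cv2.imwrite("pics/c1.png",np.clip(a*1.6,0,255));cv2.imwrite("pics/c2.png",np.clip(b*1.3,0,255))
```

```text
[ WARN:0@0.100] global loadsave.cpp:1063 imwrite_ Unsupported depth image for selected encoder is fallbacked to CV_8U.
```

View pics/c1.png

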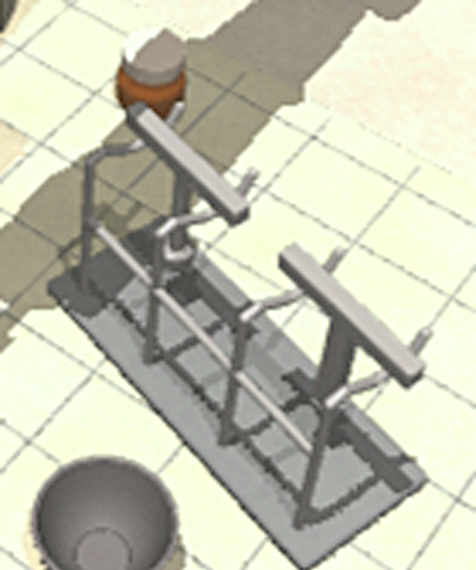

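View pics/c2.png

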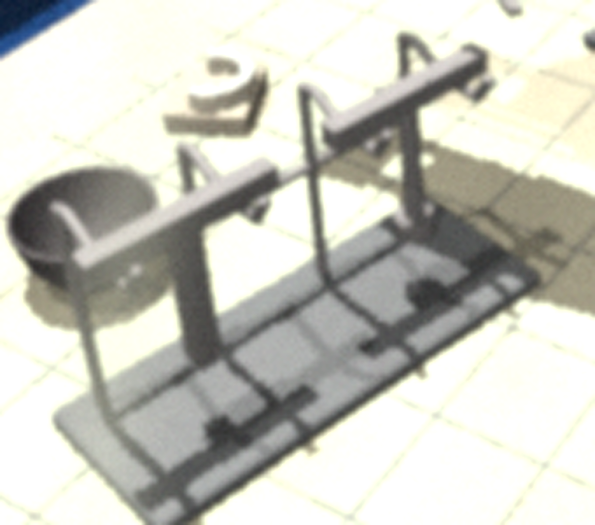

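The T-pieces on the rack are the key candidates: scene (363,262) has a thick shank with no foot. Scene (320,215), next to the pot, has a thin shank with a round foot, so it is the tamper. The key is therefore the one at scene (363,262), side (178,262). The crops confirm it. The grey clamp is at side (328,205); the red look-alike is at side (432,215).

```bash
cat > h.py <<'E'
from cell import arm
import cv2,numpy as np
from scipy.spatial.transform import Rotation as R
def cloud(n,pd=None):
    s=arm.observe(); p,d=pd or arm.get_image(n); c=arm.camera_params(n)
    f=210/np.tan(np.radians(c["fovy"])/2)
    v,u=np.mgrid[:420,:560]
    P=np.stack([(u-c["cx"])/f*d,(v-c["cy"])/f*d,d],-1)
    if n=="wrist":
        M=c["mount"]; P=P@M[:3,:3].T+M[:3,3]; P=P@R.from_rotvec(s["ee_rot"]).as_matrix().T+s["position"]
    else:
        Rm=cv2.Rodrigues(c["rvec"])[0]; P=(P-c["tvec"])@Rm
    P[d==0]=np.nan
    return p,P
def rectfit(Q):
    r=cv2.minAreaRect(Q[:,:2].astype(np.float32)*1000); return [np.round(x,1) for x in r]
E
python3 - <<'E'
from h import *
for n,boxes in (("scene",dict(key=(340,230,400,300),tamper=(290,195,340,240),rackbase=(270,240,390,335))),("side",dict(key=(135,240,205,290),tamper=(205,210,265,255),head=(310,165,350,200),yoke=(295,170,355,225),rackbase=(130,250,280,350),base=(280,180,375,240)))):
    p,P=cloud(n)
    for k,(a,b,c,d) in boxes.items():
        Q=P[b:d,a:c].reshape(-1,3);Q=Q[~np.isnan(Q[:,0])]
        zr={"key":(.153,.167),"tamper":(.153,.167),"head":(.108,.125),"yoke":(.069,.079),"rackbase":(.007,.016),"base":(.007,.016)}[k]
        Q=Q[(Q[:,2]>zr[0])&(Q[:,2]<zr[1])]
        print(n,k,len(Q),Q.mean(0).round(4),rectfit(Q))
    for l in ("key","clamp","socket_mouth"):
        for r in arm.look_for(n,l): print(l,r["conf"],np.round(r["rect"]))
E
```

```text
scene key 445 [0.5763 0.2747 0.158 ] [array([571.4, 276.6]), array([110.1,  71.1]), np.float64(47.7)]
scene tamper 348 [0.5403 0.131  0.1578] [array([543.8, 127. ]), array([108.7,  76.7]), np.float64(66.7)]
scene rackbase 4117 [0.5843 0.2121 0.0115] [array([573.6, 202.3]), array([253.8, 237.3]), np.float64(40.5)]
key 0.82 [364. 264.  40.  48.]
key 0.71 [153. 234.  66.  17.]
clamp 0.62 [221. 179.  78.  69.]
socket_mouth 0.64 [220. 160.  24.  23.]
side key 630 [0.5727 0.2732 0.1585] [array([582.9, 266.2]), array([109.5,  78.4]), np.float64(73.5)]
side tamper 448 [0.5362 0.1305 0.1585] [array([545.8, 125.5]), array([110.3,  78.9]), np.float64(75.7)]
side head 168 [ 0.4886 -0.2147  0.1135] [array([ 489.8, -217.5]), array([43. , 44.2]), np.float64(60.1)]
side yoke 274 [ 0.4858 -0.1965  0.0742] [array([ 488.9, -217.1]), array([152.9,  42.9]), np.float64(74.8)]
side rackbase 5210 [0.5631 0.213  0.0129] [array([621.2, 180.2]), array([270.9, 230.4]), np.float64(74.7)]
side base 1044 [ 0.4712 -0.1861  0.0126] [array([ 488.8, -216.4]), array([153.7, 161.2]), np.float64(74.8)]
key 0.9 [170. 276.  57.  64.]
clamp 0.66 [431. 210.  81.  67.]
clamp 0.65 [327. 205.  80.  66.]
socket_mouth 0.91 [329. 183.  20.  24.]
```

```bash
python3 -m pendant '[[[0.035,-0.006,-0.008],[0,0,0],0.0918],[[0.04,-0.0075,-0.008],[0,0,0],0.0918],[[0.04,-0.0075,-0.008],[0,0,0],0.0918],[[0.04,-0.0075,-0.008],[0,0,0],0.0918],[[0.04,-0.0075,-0.008],[0,0,0],0.0918],[[0.04,-0.0075,-0.008],[0,0,0],0.0918],[[0.039,-0.0075,-0.008],[0,0,7.25],0.0918],[[0,0,0],[0,0,7.25],0.0918],[[0,0,0],[0,0,0],0.0918]]' 20
python3 - <<'E'
from h import *
for n in ("wrist","scene","side"):
    p,P=cloud(n); cv2.imwrite(f"pics/{n}1.png",p[:,:,::-1]); np.save(f"/tmp/{n}1.npy",P)
    m=(P[:,:,2]>.153)&(P[:,:,2]<.166)&(abs(P[:,:,0]-.574)<.07)&(abs(P[:,:,1]-.274)<.07)
    nl,lab,st,_=cv2.connectedComponentsWithStats(m.astype(np.uint8))
    for i in range(1,nl):
        if st[i,4]>60: Q=P[lab==i]; print(n,st[i],Q.mean(0).round(4),rectfit(Q))
E
```

```text
clock: 1.68
position: [0.5739, 0.2743, 0.2827]
ee_rot: [2.482, 1.925, -0.0]
force: [0.4, -0.7, 0.2]
width: 0.997
wrist [ 267  150   15  110 1583] [0.5731 0.2731 0.16  ] [array([572.5, 270.1]), array([109.3,  13.6]), np.float64(75.3)]
wrist [246 164  11   8  67] [0.5613 0.3124 0.1577] [array([561. , 312.3]), array([6.8, 9.2]), np.float64(71.7)]
wrist [307 165  24   7 140] [0.6229 0.2958 0.155 ] [array([623. , 295.8]), array([ 5.9, 22. ]), np.float64(75.2)]
wrist [304 236  23   7 116] [0.6045 0.2266 0.1551] [array([604.3, 226.3]), array([ 6.6, 22.3]), np.float64(72.5)]
scene [342 241  44  41 384] [0.5754 0.2729 0.1583] [array([573.6, 270.9]), array([109.8,  16.5]), np.float64(75.0)]
side [141 245  59  35 522] [0.5699 0.2737 0.1591] [array([571.6, 270. ]), array([109.5,  17.2]), np.float64(74.8)]
```

View pics/wrist1.png

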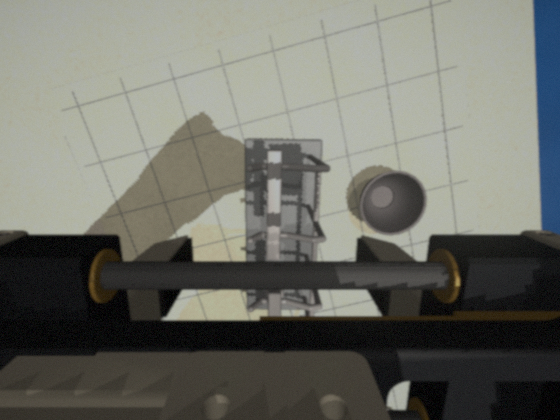

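Key bar in wrist view spans columns 267–282, rows 150–260: centre (0.5725, 0.270), square to the tool within 0.5°. Next I'll descend and grip.

```bash
python3 -m pendant '[[[-0.004,0,0.03],[0,0,0.5],0.0918],[[0,0,0.04],[0,0,0],0.0918],[[0,0,0.04],[0,0,0],0.0918],[[0,0,0.03],[0,0,0],0.0918],[[0,0,0.01],[0,0,0],0.0918],[[0,0,0],[0,0,0],0.05],[[0,0,0],[0,0,0],0.02],[[0,0,0],[0,0,0],0.008],[[0,0,0],[0,0,0],0.008],[[0,0,0],[0,0,0],0.008]]' 50; python3 -m pendant '[[[0,0,0],[0,0,0],0.008],[[0,0,0],[0,0,0],0.008]]'
```

```text
clock: 3.08
position: [0.5731, 0.2702, 0.133]
ee_rot: [2.492, 1.912, 0.001]
force: [0.1, 0.3, 0.1]
width: 0.503
clock: 3.32
position: [0.573, 0.2701, 0.1327]
ee_rot: [2.492, 1.912, -0.0]
force: [-0.1, 0.5, 0.6]
width: 0.29
```

```bash
python3 -m pendant '[[[0,0,0],[0,0,0],0.0],[[0,0,0],[0,0,0],0.0],[[0,0,0],[0,0,0],0.0],[[0,0,0],[0,0,0],0.0]]'
```

```text
clock: 3.82
position: [0.5729, 0.2702, 0.1327]
ee_rot: [-2.492, -1.912, 0.0]
force: [-1.4, 0.3, -0.1]
width: 0.149
```

```bash
python3 -m pendant '[[[0,0,-0.01],[0,0,0],0.0],[[0,0,-0.02],[0,0,0],0.0],[[0,0,-0.03],[0,0,0],0.0],[[0,0,-0.03],[0,0,0],0.0],[[0,0,-0.03],[0,0,0],0.0],[[0,0,-0.02],[0,0,0],0.0],[[0,0,0],[0,0,0],0.0]]'
python3 - <<'E'
from h import *
for n in ("scene","side"):
    p,P=cloud(n); cv2.imwrite(f"pics/{n}2.png",p[:,:,::-1]); np.save(f"/tmp/{n}2.npy",P)
    if n=="scene":
        m=(P[:,:,2]>.106)&(P[:,:,2]<.122)&(abs(P[:,:,0]-.489)<.05)&(abs(P[:,:,1]+.217)<.05)
        Q=P[m];print(len(Q),Q.mean(0),rectfit(Q))
        m=(P[:,:,2]>.068)&(P[:,:,2]<.080)&(abs(P[:,:,0]-.489)<.1)&(abs(P[:,:,1]+.217)<.1)
        Q=P[m];print(len(Q),Q.mean(0),rectfit(Q))
a=cv2.imread("pics/scene2.png");b=cv2.imread("pics/side2.png")
cv2.imwrite("pics/c3.png",np.hstack([cv2.resize(a[140:220,170:270],None,fx=4,fy=4,interpolation=2),cv2.resize(b[160:240,280:380],None,fx=4,fy=4,interpolation=2)]))
E
```

```text
clock: 4.7
position: [0.5738, 0.2704, 0.2746]
ee_rot: [2.492, 1.912, 0.005]
force: [-0.4, 0.7, -3.4]
width: 0.147
180 [ 0.4935174  -0.2140985   0.11219081] [array([ 492.1, -215.5]), array([43. , 40.3]), np.float64(59.3)]
305 [ 0.50385378 -0.1990025   0.07388322] [array([ 495.5, -216.7]), array([152.6,  41.4]), np.float64(78.4)]
```

View pics/scene2.png

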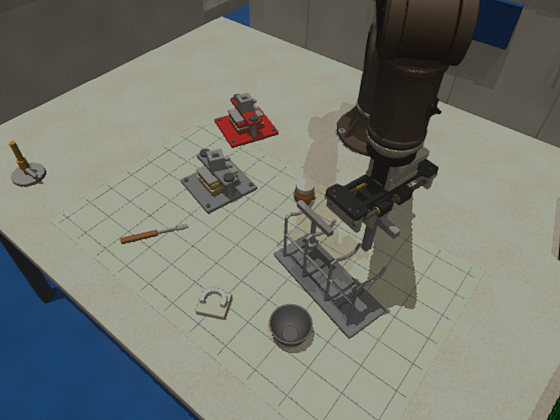

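View pics/side2.png

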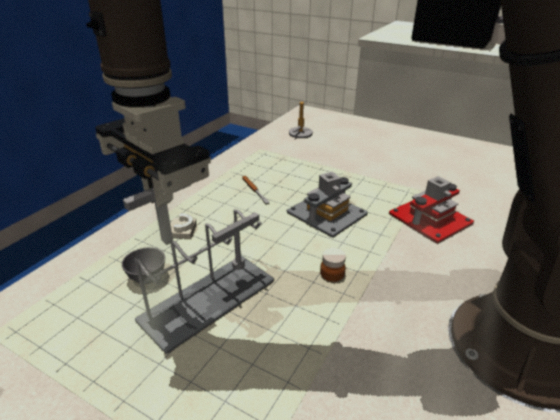

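View pics/c3.png

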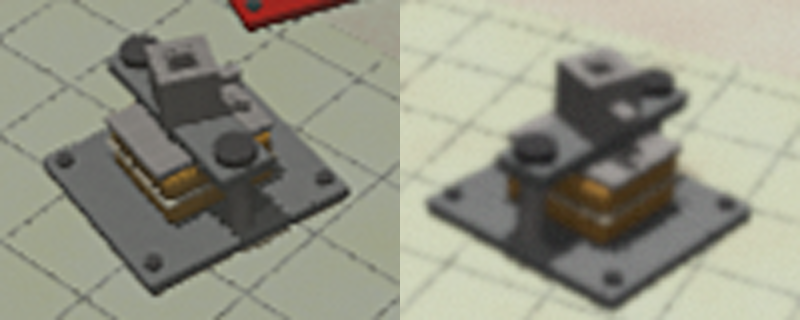

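The lift worked: the square shank hangs in the gripper and the tamper is still on its fork. I'll carry the key past the clamp so the wrist camera can see the head.

```bash
python3 -m pendant '[[[-0.03,0.003,0],[0,0,0],0.0],[[-0.045,0.004,0],[0,0,0],0.0],[[-0.05,0.004,0],[0,0,0],0.0],[[-0.05,0.004,0],[0,0,0],0.0],[[-0.05,0.004,0],[0,0,0],0.0],[[-0.05,0.004,0],[0,0,0],0.0],[[-0.05,0.004,0],[0,0,0],0.0],[[-0.05,0.004,0],[0,0,0],0.0],[[-0.05,0.004,0],[0,0,0],0.0],[[-0.05,0.004,0],[0,0,0],0.0]]'; python3 -m pendant '[[[-0.05,0.004,0],[0,0,0],0.0],[[-0.04,0.003,0],[0,0,5],0.0],[[-0.02,0,0],[0,0,5],0.0],[[0,0,0],[0,0,5],0.0],[[0,0,0],[0,0,0],0.0]]'
python3 - <<'E'
from h import *
p,P=cloud("wrist"); cv2.imwrite("pics/wrist3.png",p[:,:,::-1])
for z0,z1,w in ((.106,.122,.05),(.068,.080,.1)):
    m=(P[:,:,2]>z0)&(P[:,:,2]<z1)&(abs(P[:,:,0]-.489)<w)&(abs(P[:,:,1]+.217)<w)
    nl,lab,st,_=cv2.connectedComponentsWithStats(m.astype(np.uint8))
    for i in range(1,nl):
        if st[i,4]>60: Q=P[lab==i]; print(st[i],Q.mean(0).round(4),rectfit(Q))
E
```

```text
clock: 6.05
position: [0.4866, -0.2001, 0.2716]
ee_rot: [-2.491, -1.912, 0.002]
force: [1.0, 0.3, -2.7]
width: 0.151
clock: 6.68
position: [0.4637, -0.3061, 0.2715]
ee_rot: [-2.719, -1.57, 0.002]
force: [-0.6, 0.0, -3.2]
width: 0.147
[ 234   85   41   44 1452] [ 0.4908 -0.2169  0.1143] [array([ 490.8, -217.3]), array([40.1, 39.6]), np.float64(58.3)]
[ 221   35   47   58 1146] [ 0.5036 -0.1745  0.0746] [array([ 503.1, -170.5]), array([52.6, 40. ]), np.float64(74.7)]
[ 244  109   43   68 1051] [ 0.4808 -0.2527  0.0746] [array([ 480.6, -254.7]), array([68.7, 40. ]), np.float64(74.8)]
```

View pics/wrist3.png

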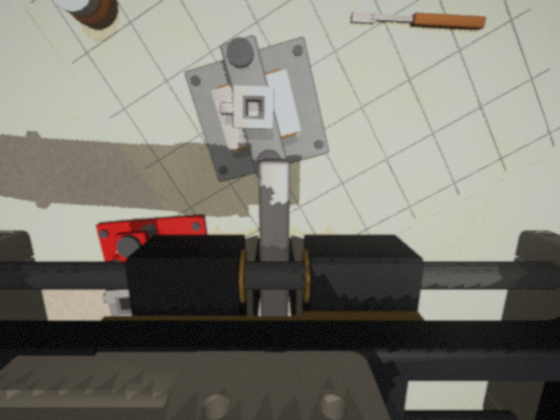

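Wrist view: the grey head's square mouth is at (255,106), world (0.4908,-0.2173), yaw about -31°. The red clamp is at lower left and stays untouched. Next I'll move over the head and hover close above the mouth.

```bash
python3 -m pendant '[[[0.03,-0.007,0],[0,0,1],0.0],[[0.035,-0.007,0],[0,0,0],0.0],[[0.0255,-0.007,0],[0,0,0],0.0],[[0,0,0.02],[0,0,0],0.0],[[0,0,0.03],[0,0,0],0.0],[[0,0,0.012],[0,0,0],0.0],[[0,0,0],[0,0,0],0.0]]'
python3 - <<'E'
from h import *
for n,(a,b,c,d) in (("scene",(170,110,270,220)),("side",(280,110,380,220))):
    p,P=cloud(n); np.save(f"/tmp/{n}4.npy",P); cv2.imwrite(f"pics/{n}4.png",np.clip(1.5*cv2.resize(p[b:d,a:c,::-1],None,fx=5,fy=5,interpolation=2),0,255).astype(np.uint8))
    # shank points between z .13 and .17 
    for z0,z1 in ((.134,.144),(.144,.156),(.156,.166)):
        m=(P[:,:,2]>z0)&(P[:,:,2]<z1)&(abs(P[:,:,0]-.4908)<.02)&(abs(P[:,:,1]+.2173)<.02)
        Q=P[m];print(n,z0,len(Q),Q.mean(0).round(4) if len(Q) else '')
E
```

```text
clock: 7.6
position: [0.4921, -0.2174, 0.2102]
ee_rot: [-2.732, -1.548, 0.002]
force: [0.2, 0.9, -3.1]
width: 0.151
scene 0.134 19 [ 0.4963 -0.2127  0.1388]
scene 0.144 25 [ 0.4964 -0.2113  0.1499]
scene 0.156 19 [ 0.4964 -0.2132  0.1609]
side 0.134 22 [ 0.4894 -0.2142  0.1397]
side 0.144 35 [ 0.4898 -0.214   0.1499]
side 0.156 30 [ 0.4902 -0.2139  0.1614]
```

View pics/scene4.png

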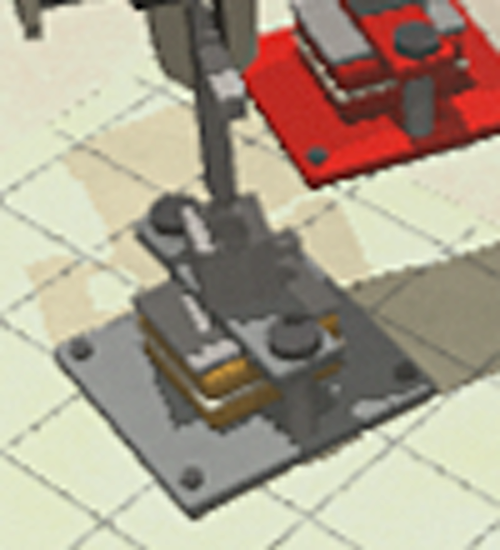

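View pics/side4.png

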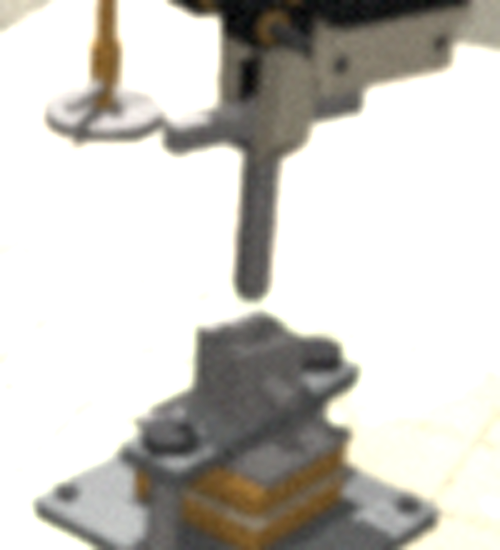

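```bash
python3 -m pendant '[[[-0.0006,-0.001,0.006],[0,0,0],0.0],[[0,0,0.006],[0,0,0],0.0],[[0,0,0.005],[0,0,0],0.0],[[0,0,0.004],[0,0,0],0.0],[[0,0,0.004],[0,0,0],0.0],[[0,0,0],[0,0,0],0.0]]'
```

```text
clock: 8.45
position: [0.4911, -0.2177, 0.1854]
ee_rot: [-2.734, -1.547, 0.001]
force: [0.5, -0.5, -3.7]
width: 0.148
```

```bash
python3 -m pendant '[[[0,0,0.004],[0,0,0],0.0],[[0,0,0.004],[0,0,0],0.0],[[0,0,0.004],[0,0,0],0.0],[[0,0,0],[0,0,0],0.0]]'; python3 -m pendant '[[[0,0,0.005],[0,0,0],0.0],[[0,0,0.005],[0,0,0],0.0],[[0,0,0.002],[0,0,0],0.0],[[0,0,0],[0,0,0],0.0]]'
```

```text
clock: 8.95
position: [0.4912, -0.2177, 0.1734]
ee_rot: [-2.734, -1.547, 0.001]
force: [-0.9, 0.5, -3.0]
width: 0.149
clock: 9.45
position: [0.4913, -0.2178, 0.1616]
ee_rot: [-2.734, -1.547, 0.0]
force: [-0.2, 0.6, -2.9]
width: 0.145
```

```bash
python3 -m pendant '[[[0,0,0.0015],[0,0,0],0.0],[[0,0,0.001],[0,0,0],0.0],[[0,0,0],[0,0,0],0.0]]'
```

```text
clock: 9.82
position: [0.4913, -0.2178, 0.1592]
ee_rot: [2.734, 1.547, 0.0]
force: [-0.3, 0.5, -3.8]
width: 0.149
```

```bash
python3 -m pendant '[[[0,0,0],[0,0,0],0.03],[[0,0,0],[0,0,0],0.03],[[0,0,0],[0,0,0],0.05],[[0,0,0],[0,0,0],0.05],[[0,0,0],[0,0,0],0.05],[[0,0,-0.02],[0,0,0],0.05],[[0,0,-0.03],[0,0,0],0.05],[[0,0,-0.03],[0,0,0],0.05],[[0,0,-0.02],[0,0,0],0.05],[[0,0,0],[0,0,0],0.05]]'
python3 - <<'E'
from h import *
for n,(a,b,c,d) in (("scene",(170,110,270,220)),("side",(280,110,380,220)),("wrist",(0,0,560,420))):
    p,P=cloud(n); f=5 if n!="wrist" else 1; cv2.imwrite(f"pics/{n}5.png",cv2.resize(p[b:d,a:c,::-1],None,fx=f,fy=f,interpolation=2))
    m=(P[:,:,2]>.178)&(P[:,:,2]<.195)&(abs(P[:,:,0]-.4908)<.06)&(abs(P[:,:,1]+.2173)<.06)
    Q=P[m];print(n,len(Q),Q.mean(0).round(4) if len(Q) else '',rectfit(Q))
E
```

```text
clock: 11.08
position: [0.4921, -0.2182, 0.2606]
ee_rot: [2.733, 1.546, 0.003]
force: [-0.2, -0.4, -0.1]
width: 0.548
scene 178 [ 0.4955 -0.2128  0.1845] [array([ 492.8, -215.8]), array([110.2,  14.7]), np.float64(58.8)]
side 230 [ 0.4889 -0.2133  0.1845] [array([ 489.4, -217.1]), array([114.1,  16.3]), np.float64(59.4)]
wrist 1978 [ 0.4968 -0.2082  0.1865] [array([ 495.4, -210.1]), array([92.1, 13.7]), np.float64(59.5)]
```

View pics/side5.png

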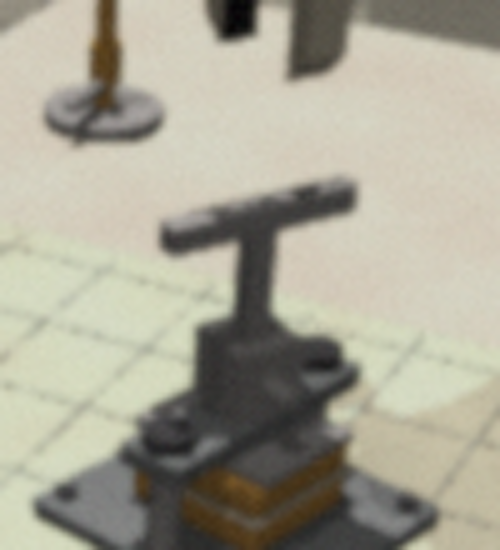

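View pics/wrist5.png

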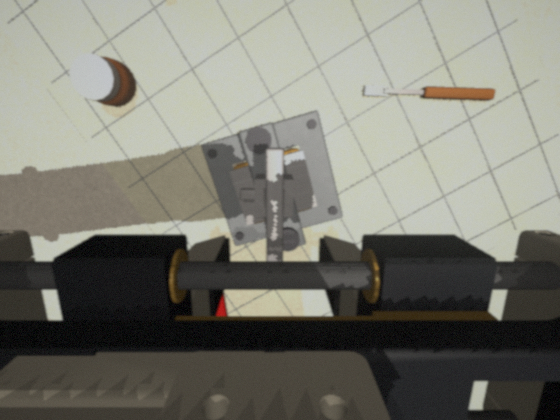

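The key is fully home and free: bar top measured at 0.1865 m against 0.186 nominal, upright. Now I'll regrip the bar and turn it clockwise.

```bash
python3 -m pendant '[[[0,0,0.03],[0,0,0],0.05],[[0,0,0.04],[0,0,0],0.05],[[0,0,0.025],[0,0,0],0.05],[[0,0,0.004],[0,0,0],0.04],[[0,0,0],[0,0,0],0.0],[[0,0,0],[0,0,0],0.0],[[0,0,0],[0,0,0],0.0],[[0,0,0],[0,0,0],0.0],[[0,0,0],[0,0,0],0.0],[[0,0,0],[0,0,0],0.0]]' 40; python3 -m pendant '[[[0,0,0],[0,0,0],0.0],[[0,0,0],[0,0,4],0.0],[[0,0,0],[0,0,6],0.0],[[0,0,0],[0,0,6],0.0],[[0,0,0],[0,0,6],0.0],[[0,0,0],[0,0,0],0.0]]'; python3 -c "
from cell import arm;s=arm.observe();print(s['ft_torque'],s['joints'])"
```

```text
clock: 12.48
position: [0.4916, -0.2178, 0.161]
ee_rot: [2.734, 1.547, 0.001]
force: [-1.8, 1.4, 5.7]
width: 0.15
clock: 13.22
position: [0.4913, -0.2174, 0.161]
ee_rot: [-2.98, -0.995, -0.001]
force: [-3.4, 2.6, 8.8]
width: 0.15
[0.68468785 0.82364443 0.0691822 ] [ 0.04987448  0.36773721  0.35367457  1.8927453  -0.15931574  0.90802509
 -0.44601995]
```

```bash
python3 -m pendant '[[[0,0,0],[0,0,6],0.0],[[0,0,0],[0,0,6],0.0],[[0,0,0],[0,0,6],0.0],[[0,0,0],[0,0,6],0.0],[[0,0,0],[0,0,6],0.0],[[0,0,0],[0,0,6],0.0],[[0,0,0],[0,0,0],0.0]]'; python3 -c "
from cell import arm;s=arm.observe();print(s['ft_torque'],s['joints'])"; python3 -m pendant '[[[0,0,0],[0,0,3],0.0],[[0,0,0],[0,0,3],0.0],[[0,0,0],[0,0,0],0.0]]'; python3 -c "
from cell import arm;s=arm.observe();print(s['ft_torque'],s['joints'])"
```

```text
clock: 14.1
position: [0.4914, -0.2178, 0.161]
ee_rot: [-3.141, -0.025, -0.001]
force: [-2.4, 0.7, 8.3]
width: 0.149
[0.33279623 0.87011482 0.04880871] [-0.06283698  0.38324554  0.50869245  1.90143326 -0.23226956  0.91431376
 -0.99692235]
clock: 14.48
position: [0.4913, -0.2178, 0.161]
ee_rot: [-3.138, 0.138, -0.001]
force: [-2.3, 0.7, 8.2]
width: 0.151
[0.30065455 0.82116574 0.13239473] [-0.08145489  0.38674106  0.53503268  1.90290092 -0.24525763  0.91594105
 -1.08696314]
```

```bash
for i in 1; do python3 -m pendant '[[[0,0,0],[0,0,2],0.0],[[0,0,0],[0,0,2],0.0],[[0,0,0],[0,0,0],0.0]]'; done; python3 -c "
from cell import arm;s=arm.observe();print(s['ft_torque'])"; python3 -m pendant '[[[0,0,0],[0,0,2],0.0],[[0,0,0],[0,0,1],0.0],[[0,0,0],[0,0,0],0.0]]'; python3 -c "
from cell import arm;s=arm.observe();print(s['ft_torque'])"
```

```text
clock: 14.85
position: [0.4913, -0.2179, 0.161]
ee_rot: [-3.132, 0.247, -0.001]
force: [-3.5, 1.5, 8.2]
width: 0.15
[0.29459452 0.86636236 0.13709582]
clock: 15.22
position: [0.4913, -0.2179, 0.161]
ee_rot: [-3.124, 0.329, -0.001]
force: [-2.8, 1.4, 8.1]
width: 0.149
[0.34776626 0.91075446 0.15326672]
```

Yaw is about -102° and torque is still only the drag value (~0.15 N m), so the stop hasn't been reached yet.

```bash
python3 -m pendant '[[[0,0,0],[0,0,2],0.0],[[0,0,0],[0,0,0],0.0]]'; python3 -c "
from cell import arm;s=arm.observe();print(s['ft_torque'])"; python3 -m pendant '[[[0,0,0],[0,0,2],0.0],[[0,0,0],[0,0,0],0.0]]'; python3 -c "
from cell import arm;s=arm.observe();print(s['ft_torque'])"
```

```text
clock: 15.48
position: [0.4913, -0.218, 0.161]
ee_rot: [-3.118, 0.384, -0.001]
force: [-2.5, 0.8, 8.2]
width: 0.15
[0.27522543 0.87534391 0.13033608]
clock: 15.72
position: [0.4913, -0.218, 0.161]
ee_rot: [-3.111, 0.438, -0.001]
force: [-2.3, -0.2, 8.4]
width: 0.147
[0.30361177 0.90301007 0.17093555]
```

```bash
python3 -m pendant '[[[0,0,0],[0,0,2],0.0],[[0,0,0],[0,0,0],0.0]]'; python3 -c "
from cell import arm;s=arm.observe();print(s['ft_torque'])"
python3 - <<'E'
from h import *
for n,(a,b,c,d) in (("scene",(170,110,270,220)),("side",(280,110,380,220))):
    p,P=cloud(n); cv2.imwrite(f"pics/{n}6.png",cv2.resize(p[b:d,a:c,::-1],None,fx=5,fy=5,interpolation=2))
    for z0,z1 in ((.17,.195),(.108,.12)):
        m=(P[:,:,2]>z0)&(P[:,:,2]<z1)&(abs(P[:,:,0]-.4908)<.06)&(abs(P[:,:,1]+.2173)<.06)
        Q=P[m];print(n,len(Q),rectfit(Q) if len(Q) else '')
E
```

```text
clock: 15.98
position: [0.4913, -0.218, 0.161]
ee_rot: [3.103, -0.491, 0.001]
force: [-2.9, 0.3, 8.4]
width: 0.149
[0.22398709 0.93613608 0.33839216]
scene 179 [array([ 520.3, -228.4]), array([45.1, 48.7]), np.float64(64.1)]
scene 153 [array([ 492.3, -214.6]), array([41.3, 42.5]), np.float64(84.2)]
side 309 [array([ 489.1, -212.3]), array([103.6,  48.7]), np.float64(7.6)]
side 147 [array([ 489.5, -216.2]), array([44.5, 42.3]), np.float64(83.5)]
```

View pics/scene6.png

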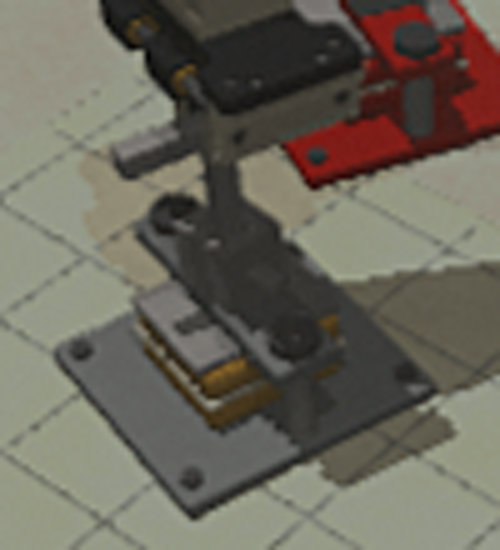

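View pics/side6.png

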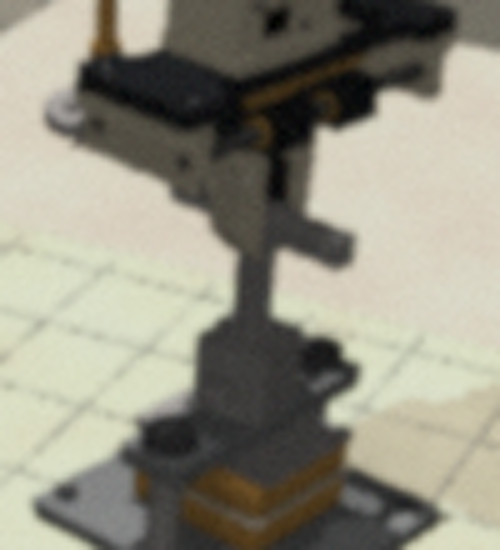

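Torque jumped to 0.34 N m, and the head measures -96° against an expected -95.4° at the stop. One small extra push will confirm it.

```bash
python3 -m pendant '[[[0,0,0],[0,0,1.5],0.0],[[0,0,0],[0,0,0],0.0],[[0,0,0],[0,0,0],0.0]]'; python3 -c "
from cell import arm;s=arm.observe();print(s['ft_torque'])"
```

```text
clock: 16.45
position: [0.4913, -0.218, 0.161]
ee_rot: [3.096, -0.531, 0.001]
force: [-3.1, 0.9, 8.4]
width: 0.151
[0.11239741 0.98845967 0.55162381]
```

```bash
python3 -m pendant '[[[0,0,0],[0,0,-2],0.0],[[0,0,0],[0,0,0],0.03],[[0,0,0],[0,0,0],0.05],[[0,0,0],[0,0,0],0.05],[[0,0,0],[0,0,0],0.05],[[0,0,-0.01],[0,0,0],0.05],[[0,0,-0.03],[0,0,0],0.05],[[0,0,-0.03],[0,0,0],0.05],[[0,0,-0.03],[0,0,0],0.05],[[0,0,0],[0,0,0],0.05]]'
python3 - <<'E'
from h import *
for n in ("scene","side","wrist"):
    p,P=cloud(n); cv2.imwrite(f"pics/{n}7.png",p[:,:,::-1])
    for z0,z1 in ((.178,.195),(.108,.12)):
        m=(P[:,:,2]>z0)&(P[:,:,2]<z1)&(abs(P[:,:,0]-.4908)<.06)&(abs(P[:,:,1]+.2173)<.06)
        Q=P[m];print(n,len(Q),Q.mean(0),rectfit(Q) if len(Q) else '')
E
```

```text
clock: 17.7
position: [0.4925, -0.2186, 0.263]
ee_rot: [3.105, -0.478, 0.008]
force: [-0.5, 0.3, -0.4]
width: 0.545
scene 235 [ 0.49500309 -0.21436381  0.18394613] [array([ 492.3, -215.1]), array([ 21.4, 109.8]), np.float64(77.5)]
scene 153 [ 0.49553813 -0.21157754  0.11269865] [array([ 492.2, -214.7]), array([45. , 43.2]), np.float64(86.0)]
side 232 [ 0.48646703 -0.21295056  0.18437283] [array([ 489.6, -214.9]), array([ 16.8, 109.4]), np.float64(75.3)]
side 151 [ 0.48684902 -0.21044727  0.113855  ] [array([ 489.8, -217.1]), array([43., 43.]), np.float64(84.9)]
wrist 1952 [ 0.50085166 -0.22033206  0.18637727] [array([ 498.4, -219.7]), array([14. , 92.6]), np.float64(75.3)]
wrist 801 [ 0.49075956 -0.21817281  0.11449841] [array([ 490.1, -217.4]), array([40. , 40.2]), np.float64(84.9)]
```

View pics/scene7.png

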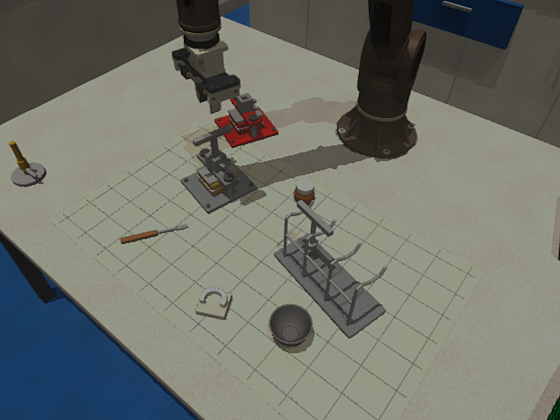

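View pics/side7.png

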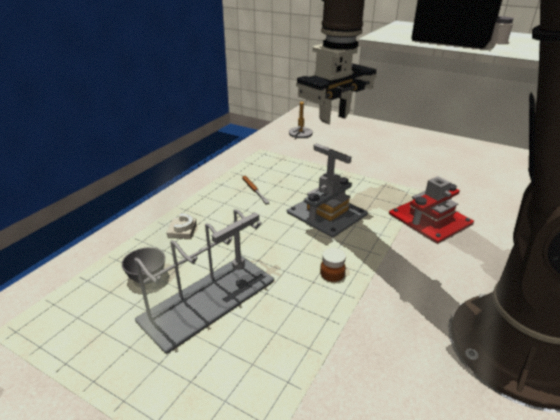

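View pics/wrist7.png

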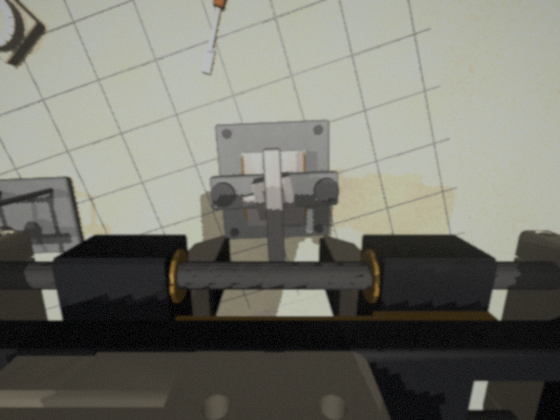

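The key stands in the grey clamp at side (332,165), with the gripper clear. The head is at -95.1° against a clamp yaw of -15.2°, so about 1.39–1.40 rad, which is the stop. The tamper and bystanders are unmoved, so I'll hand it in.

```bash
python3 -c "
from cell import arm;print(arm.sign_off())"
```

```text
the job is handed in; nothing more can be done
None
```

The square-ended key is standing in the grey clamp's socket, released, with the clamp turned clockwise to its stop. I handed the job in at about 18 s.

- **Seating:** I lifted the key off its fork, lowered it into the socket in line with the head, and let go. The crossbar top then measured 0.1865 m, against 0.186 m when fully home.
- **Locking:** I regripped the crossbar and turned it until the torque rose from about 0.15 to 0.55 N m, then backed off 2°, let go and raised the gripper clear.
- **Last checks:** The head stood at about −95° against a clamp direction of −15°. That makes the spindle about 1.39–1.40 rad, where the stop is 1.4. The crossbar top was at 0.1864 m, so the key was still home.
- **Rest of the bench:** In the last pictures the tamper was still on its fork, and the red look-alike and the other things looked unmoved.
- **Disagreements:** The stop came with the gripper turned about 12–13° past the head, more than the 9° of play described. The scene camera's last positions and head angle (−94°) differed from the wrist camera's by up to about 3 mm and 1°. No check failed.

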